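# Let one tin out of the gravity tin rack

## Task

Get one tin ready for the cook from the tin rack, by pushing and pressing only: slide the drawn-out catch tray fully home under the rack's mouth, then press the rocking lever's paddle steadily all the way down so that the gate at its other end lifts and the lowest tin rolls out, and hold it down until the tin lies in the tray. Then let the lever come all the way back up so that the next tin is stopped at the gate, and move away. Do not touch the tins, do not tip or lift the tray, and leave the things standing round the rack where they are.

Things in the scene. Friction and masses are not known exactly. Their poses are not given: they have to be found in the camera images.
- rack: Fixed tin rack of pale wood, 102 mm wide (its x), 436 long (its y). Origin on the worktop, mid-width. Its +y axis (robot's left) points uphill along a lane rising 6.5 degrees with three tins lying on their sides, one behind the other. Rails of the lane reach 22 above its floor; end board at y=184, 86 high. Mouth at y=-100; mouth tells of the tray runners.
- mouth (a point): Lower end of the lane floor: rack x=0, y=-100, z=24 mm. From here two runner strips on the worktop, 12 high, 6 thick, inner faces at x=+-45, go on to y=-249 and guide the catch tray. A stop under the mouth halts the tray when it is fully home: the tray's origin is then at x=0, y=-140 in the rack's frame.
- tray: Loose open catch tray of pale wood, 84 mm wide (x), 108 long (y), 0.4 to 0.55 kg, flat on the worktop between the runners, 50 to 110 short of home at the start; axes as the rack's within 1 degree or so. Origin under the middle of its floor (5 thick). Side walls 40 high. Its inner end has only a lip 15 high, which goes under the mouth. Slides with 2 to 4 N.
- tray_end (a point): Middle of the top edge, outer face, of the tray's outer end wall: tray frame x=0, y=-54, z=46 mm. The wall is 7 mm thick and upright; pushed on its outside, low down, along the rack's +y, it takes the tray home.
- rocker (a joint): Lever angle (rad): 0 at rest (gate down, paddle up, held by a spring), 0.55 fully pressed on its stop. The gate clears a tin from about 0.5. 4 to 5 N on the paddle starts it, about 8 N holds it down; let go, it returns. Gate up, a second bar dips in behind the first tin and holds the others; as the lever rises they roll down one place. Press over 1 s or more: jabbed in under 0.5 s the bar jams on the tins.
- pivot (a point): Pivot of the rocking lever, over the lane: rack frame x=0, y=-53, z=155 mm. The lever turns about the rack's x axis. This point's axes are the rack's.
- paddle (a point): Middle of the top face of the paddle: steel plate 104 mm wide (x), 52 along y, 4 thick, a round bar along its uphill edge, above the second tin. At rest 75 uphill (+y) of and 35 above the pivot, rising 18 degrees uphill; fully pressed 82 uphill of and 9 below it, falling 13 degrees uphill. So pressing takes it 44 down and 7 uphill.
- gate (a point): Middle of the lever's gate: crossbar of 8 mm diameter with a small plate above it, in front of the lowest tin. At rest 14 downhill of and 65 below the pivot; swings 32 outwards and 17 up when the lever is fully pressed, so that the tin passes under it.
- tin_1_mid (a point): Centre of the lowest tin (75 mm diameter, 58 long, 0.2 to 0.32 kg), on its side behind the gate, axis along the rack's x, at rack y=-30, z=70. When it lies in the tray its centre is 43 above the worktop.
- tin_2_mid (a point): Centre of the second tin, same size, at first 75 mm uphill of the first. After one full press and return of the lever it lies where the first tin was.
- tin_3_mid (a point): Centre of the third tin, same size, behind the second.
- pepper_mill: Bystander: dark turned-wood pepper mill, 58 diameter, 170 high, upright beyond the rack. Origin under its foot.
- jam_jar: Bystander: jam jar with a screw lid, 65 diameter, 100 high, upright beyond the tray. Origin under its base.
- lemon_1: Bystander: lemon, 78 x 55 x 56, beyond the middle of the rack. Origin at its underside.
- garlic_1: Bystander: garlic bulb, 60 diameter, 59 high, on the robot's side of the rack, near its middle. Origin at its underside.
- tin_1: The lowest tin itself; its origin lies in the middle of the end face that looks to the robot, its z axis along the tin's axis.
- tin_2: The second tin itself; its origin lies in the middle of the end face that looks to the robot, its z axis along the tin's axis.
- tin_3: The third tin itself; its origin lies in the middle of the end face that looks to the robot, its z axis along the tin's axis.
There are look-alikes about, which are no part of the job. Leave any blue look-alike of the tin_1 alone.

How it is judged:
By the outcome, as a careful person would: the job done as asked, in the order asked, and still so for the second after the job is handed in, with the robot touching nothing.
It also fails if it takes over 43 s, if anything falls off the work surface, if the arm or the gripper's body presses on something with over 40 N, if the wrist force passes 120 N, or if a joint passes its speed limit or range.

## Robot

A 6-joint arm with a two-finger parallel gripper is mounted at the origin on a cart in front of the work surface, level with it; the furniture and walls round the work are solid. World frame = base frame: x ahead of the robot, y to its left, z up, the work surface at z = 0. Lengths are in mm, angles in rad, forces in N, time in s.
With the tool pointing down it reaches from about 250 to 725 mm from the base axis. Payload 4 kg.
Tool frame: the origin (TCP) lies midway between the tips of the shut fingers; the grasp point (between the pads) lies 19 mm behind it (r.grip_depth is the distance from the TCP to the grasp point, in mm); z points along the fingers, y is the line along which they close (so a half turn about z gives the same grasp; the last joint's range is limited). The gripper opens to 85 mm and grips with 20 to 120 N. Pads are 22 mm wide; open, the fingers measure 114 mm over their backs; the gripper's body (76 mm by 85 mm) begins 54 mm behind the grasp point. The pads swing forward as they close: fully open they stand 13 mm farther back than shut.
Start: joints at [-1.297, 0.241, 0.005, 1.335, 0, 1.571], TCP at [135.194, -481.375, 204.806] pointing down, gripper open.
Joint ranges: [-2.72, 2.72], [-1.05, 1.87], [-1.09, 1.28], [-1.99, 2.15], [-1.42, 1.44], [-3.14, 3.14]. Speed limits (rad/s): [2.79, 2.79, 3.14, 3.14, 3.14, 3.14].

## Interface

Orientations are given as a rotation vector (axis times angle).
In Python, from cell import monitor, eyes, r, spotter gives the robot as it stands.
- The arm moves only by the tool apply_moves, never from a script. Its argument "motion" is a list of rows, each a list of 2 entries, a list of its own where there are three numbers: the shift along the tool's x, y, z each as a share of 750 mm, from -1 to 1, then the turn, a rotation vector about the tool's x, y, z each as a share of 360 degrees, from -1 to 1. In form: [[[tx, ty, tz], [rx, ry, rz]], ...]. A call has 1 to 5 rows; each row shifts and turns the commanded pose from where the row before left it, along the tool's axes as they then stand; what a row does not reach is not made up. A row lasts 1/10 s, in which the tool goes at most 50 mm and 8.59 degrees, less where a joint would pass 70% of its speed; a pose out of reach is approached as far as the arm can. A call with a number of a shift or a turn outside -1 to 1 is refused whole. A call with a gripper value outside its range is refused whole. "hand" is the closure, from 0 (fully open) to 1 (shut), set as the call begins (left out, the last holds). The fingers move at their own pace and stop on an object; "newtons" is the grip in N (left out, the last holds). Time passes only in rows, so rows that do not move let the fingers close. It gives the time, the measured TCP pose, the force, the opening and the grip force at its end, in the units of the state.
- monitor.observe(): the state, without advancing time (a new reading comes with each control period).
- eyes.read_camera(name): name is "scene" or "top" or "wrist"; returns the picture (420x560x3 uint8, red, green, blue); there is no depth.
- eyes.camera_model(name): a dict with "fx", "fy", "cx", "cy" (pixels), "world_from_camera" (4x4, takes a point from camera to world coordinates). Camera axes: x right, y up, looking along -z (the intrinsics and any distortion apply to the point x, -y, -z); pixel columns grow to the right and rows downward; lengths in mm; the calibration is good to about 2 mm. A picture is of the moment at which its call begins: read the wrist's pose just before it. camera_model takes no time and is no camera call; for the wrist camera it gives the pose at the moment of the call.
- r.job_done(): hands the job in; it is judged then, once.
Trained networks look in the newest picture that a camera, given by its name, has taken for a name from the list of things; names that differ only in an ending like _2 or _b are one class to them, and where a whole thing is asked for, a point or a joint stands for the part that bears it (a point fixed in the world has none). Each returns a list of dicts, best first, with "score" (0 to 1); they miss things now and then, are a little off and sometimes report something else, mostly with a low value. They report only what shows in the picture. A call takes as long as a camera call. They do not tell look-alikes from the thing itself.
- spotter.search_frame(camera, target): "at" ([x, y, z] in mm, in world coordinates, good to about 4 mm: the middle of the surface that is visible of it).
- spotter.mark_of(camera, target): "at" ([x, y, z] in mm, in world coordinates, good to about 4 mm: a listed point, or the origin of a listed thing).
The state is a dict: "time_s": time; "qpos": joint angles; "dq": joint speeds; "tau": joint torques, N m; "position": TCP position; "tcp_rot": TCP orientation; "ft_force": force on the tool from outside, world axes, zero at the start; "moment": the same for the moment, N m; "gripper_width": opening from 0.0 (shut) to 1.0 (fully open); "grasp_force": force on a finger pad.
Only numpy, scipy, OpenCV 4.12 (cv2) and the standard library are available. Lean on these libraries where they do the work, as an engineer would, in place of code of your own. Each camera call takes 0.05 s, during which the arm holds its last target. There are 200 camera calls.

## Working session

There is one attempt and no reset: what is moved stays moved. The work goes in short steps, Python scripts to look and compute and a tool call to move; the robot and the scene stay as the last step left them, time stands still between calls to the robot, and variables do not carry over. Pictures are saved under pics/ and viewed, at most 11 in all, crops included, and the job is handed in when it is done.

Besides the shell and the picture viewer there is one more tool, called after "Call:" as name([rows], argument=value, ...), one row to a line, values as JSON. apply_moves: Moves the arm, as the interface text tells. Shift numbers are shares of 750 mm and turn numbers shares of 360 degrees, none past 1 either way. Its arguments: {"type":"object","properties":{"motion":{"type":"array","items":{"type":"array"}},"hand":{"type":"number"},"newtons":{"type":"number"}},"required":["motion"]}

```bash
mkdir -p pics; ls; cat > h.py <<'E'
from cell import monitor, eyes, r, spotter
import numpy as np, cv2
from scipy.spatial.transform import Rotation as R
def snap(c,n):
    im=eyes.read_camera(c); cv2.imwrite(f'pics/{n}.png',im[:,:,::-1]); return im
E
python3 - <<'E'
from h import *
s=monitor.observe(); print(s['time_s'],s['position'],s['tcp_rot'],s['ft_force'])
a=snap('scene','s0');b=snap('top','t0')
cv2.imwrite('pics/both.png',cv2.resize(np.vstack([a,b])[:,:,::-1],(800,1200))[:600]) 
cv2.imwrite('pics/t0.png',b[:,:,::-1])
for c in ['scene','top']:
  for n in ['mouth','tray_end','pivot','paddle','gate','tin_1_mid','rack','tray','pepper_mill','jam_jar','lemon_1','garlic_1']:
    print(c,n,[(np.round(d['at']).astype(int).tolist(),round(d['score'],2)) for d in spotter.mark_of(c,n)[:4]])
print(monitor.observe()['time_s'])
E
```

```text
pics
0.0 [ 135.01429517 -480.72709247  203.91975784] [-3.11018601e+00 -4.28443532e-01  4.30304016e-04] [ 0.29335944 -0.14882427  0.36443773]
scene mouth [([524, -29, 22], 0.75), ([489, -147, 0], 0.71)]
scene tray_end [([477, -198, 43], 0.62)]
scene pivot [([534, 17, 155], 0.55)]
scene paddle [([548, 88, 186], 0.98), ([533, 17, 151], 0.43)]
scene gate [([525, 1, 88], 0.69)]
scene tin_1_mid [([538, 35, 68], 0.88), ([347, 304, 35], 0.78), ([532, 20, 151], 0.56), ([523, -28, 21], 0.46)]
scene rack [([543, 70, -2], 0.84)]
scene tray [([488, -148, 1], 0.78), ([527, 2, 91], 0.52)]
scene pepper_mill [([523, -30, 21], 0.74), ([677, 100, 0], 0.63), ([547, 84, 186], 0.47)]
scene jam_jar [([613, -199, -1], 0.82), ([488, -147, 2], 0.25)]
scene lemon_1 [([675, 10, -2], 0.82)]
scene garlic_1 []
top mouth [([522, -31, 23], 0.89), ([535, 38, 70], 0.2)]
top tray_end [([479, -201, 45], 0.84), ([442, 120, 3], 0.22)]
top pivot [([533, 16, 152], 0.62)]
top paddle [([551, 90, 187], 0.57)]
top gate [([528, 6, 90], 0.64)]
top tin_1_mid [([534, 39, 74], 0.88), ([346, 19, 36], 0.87), ([350, 304, 35], 0.59)]
top rack [([547, 71, 1], 0.66)]
top tray [([488, -147, 0], 0.78)]
top pepper_mill [([678, 103, -5], 0.82)]
top jam_jar [([609, -201, 2], 0.91)]
top lemon_1 [([676, 12, 2], 0.95)]
top garlic_1 [([445, 123, 4], 0.85)]
1.3
```

View pics/s0.png

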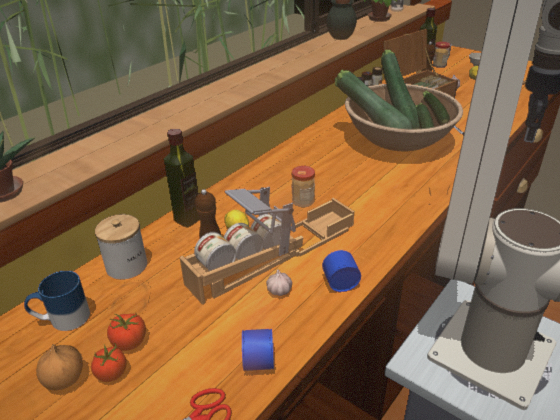

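View pics/t0.png

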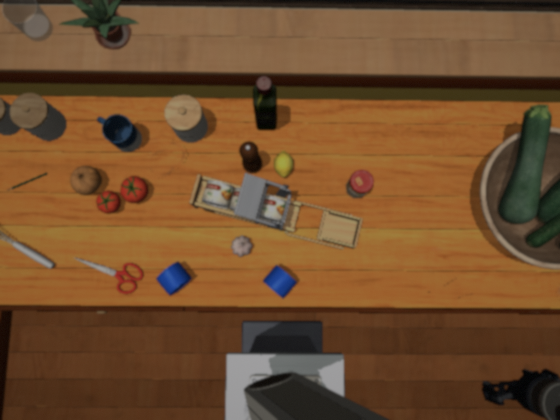

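The scene view shows the rack with three tins (about 190–290, 190–290 px), the drawn-out tray at about (325,225), garlic in front, and mill, lemon and jar beyond. Two blue decoy tins lie nearer the robot. The top view agrees: tray at (340,228), paddle at (262,197). Next I fit the rack pose from these marks.

```bash
cat >> h.py <<'E'
RX,RY,YAW=0,0,0
E
cat > fit.py <<'E'
from h import *
from scipy.optimize import least_squares
P=[((0,-100),(523,-30)),((0,-53),(533.5,16.5)),((0,22),(549.5,89)),((0,-67),(526.5,3.5)),((0,-30),(536,37)),((0,0),(545,70.5))]
T=[(0,(488,-147.5)),(-54,(478,-199.5))]
def w(q,p):
    c,s=np.cos(q[2]),np.sin(q[2]); return np.array([q[0]+c*p[0]-s*p[1],q[1]+s*p[0]+c*p[1]])
f=lambda q:np.concatenate([w(q,a)-b for a,b in P]+[w(q,(0,q[3]+a))-b for a,b in T])
o=least_squares(f,[545,70,-.2,-220],loss='soft_l1'); q=o.x
print('rack',q,np.degrees(q[2]),f(q).round(1))
for y in [-320,-300,-280,-205,-194,22,29]: print(y,w(q,(0,y)).round(1))
s=monitor.observe(); M=R.from_rotvec(s['tcp_rot']).as_matrix(); print(M.round(3))
E
python3 fit.py
```

```text
rack [ 5.44440587e+02  6.78327309e+01 -2.45394361e-01 -2.21845113e+02] -14.06006118536639 [-2.9  0.8 -1.9 -0.1  0.3  0.2  1.7 -0.7  1.2  1.7 -0.6 -2.7  2.5  0.1
 -0.6 -0.2]
-320 [ 466.7 -242.6]
-300 [ 471.6 -223.2]
-280 [ 476.4 -203.8]
-205 [ 494.6 -131. ]
-194 [ 497.3 -120.4]
22 [549.8  89.2]
29 [551.5  96. ]
[[ 0.963  0.27  -0.   ]
 [ 0.27  -0.963  0.   ]
 [ 0.    -0.    -1.   ]]
```

Call:
apply_moves([
  [[0,0,0],[0,0,-0.0209]],
  [[0,0,0],[0,0,-0.0209]],
  [[0,0,0],[0,0,-0.0209]],
  [[0,0,0],[0,0,-0.0209]],
], hand=1, newtons=40)

```text
time_s: 1.7
position: [135.2, -481.4, 204.8]
tcp_rot: [2.891, 1.23, 0.0]
ft_force: [1.0, -0.7, 0.3]
gripper_width: 0.331
grasp_force: 0.0
```

Call:
apply_moves([
  [[0,0,0],[0,0,-0.0209]],
  [[0,0,0],[0,0,-0.0209]],
  [[0,0,0],[0,0,-0.0209]],
  [[0,0,0],[0,0,-0.0209]],
])

```text
time_s: 2.1
position: [135.2, -481.3, 204.8]
tcp_rot: [-2.472, -1.938, -0.0]
ft_force: [-0.6, -0.2, -0.3]
gripper_width: -0.002
grasp_force: 0.0
```

Call:
apply_moves([
  [[0.0462,0.0391,0.0213],[0,0,0]],
  [[0.0462,0.0391,0.0213],[0,0,0]],
  [[0.0462,0.0391,0.0213],[0,0,0]],
  [[0.0462,0.0391,0.0213],[0,0,0]],
  [[0.0462,0.0391,0.0213],[0,0,0]],
])

```text
time_s: 2.6
position: [321.0, -348.1, 124.6]
tcp_rot: [2.477, 1.93, 0.0]
ft_force: [0.7, -0.2, -0.1]
gripper_width: 0.004
grasp_force: 0.0
```

Call:
apply_moves([
  [[0.0462,0.0391,0.0213],[0,0,0]],
  [[0.0462,0.0391,0.0213],[0,0,0]],
  [[0.0462,0.0391,0.0213],[0,0,0]],
  [[0.0462,0.0391,0.0213],[0,0,0]],
  [[0,0,0],[0,0,0]],
])

```text
time_s: 3.1
position: [470.1, -239.4, 58.8]
tcp_rot: [-2.469, -1.939, -0.001]
ft_force: [-1.1, 0.5, 1.3]
gripper_width: -0.002
grasp_force: 0.0
```

```bash
python3 - <<'E'
from h import *
snap('wrist','w1')
for n in ['tray_end','tray','mouth']:
    print(n,[(np.round(d['at'],1).tolist(),round(d['score'],2)) for d in spotter.mark_of('wrist',n)[:3]])
E
```

```text
tray_end [([482.5, -196.6, 46.0], 0.94)]
tray [([489.5, -147.2, -0.2], 0.61)]
mouth []
```

View pics/w1.png

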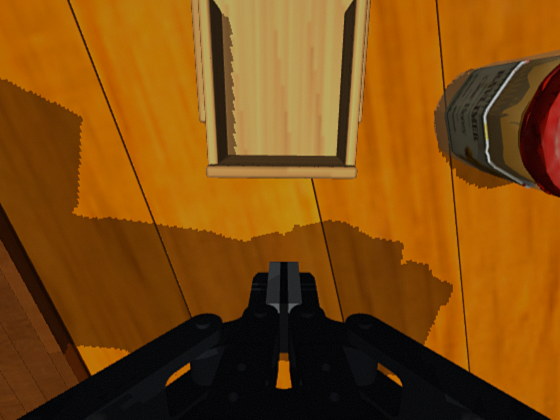

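The picture shows the tray's outer wall at columns 207–357 (middle 281), in line with the fingertips at column 284. The jam jar is well clear on the right. I can go down and push.

Call:
apply_moves([
  [[0,0,0.028],[0,0,0]],
  [[0,0,0.028],[0,0,0]],
  [[0.02,0,0],[0,0,0]],
  [[0.013,0,0],[0,0,0]],
  [[0.008,0,0],[0,0,0]],
])

```text
time_s: 3.8
position: [475.4, -213.3, 20.4]
tcp_rot: [2.477, 1.93, 0.002]
ft_force: [0.5, 0.5, -0.4]
gripper_width: -0.002
grasp_force: 0.0
```

Call:
apply_moves([
  [[0.01,0,0],[0,0,0]],
  [[0.01,0,0],[0,0,0]],
  [[0.01,0,0],[0,0,0]],
  [[0.01,0,0],[0,0,0]],
  [[0.01,0,0],[0,0,0]],
])

```text
time_s: 4.3
position: [484.1, -176.4, 19.2]
tcp_rot: [2.477, 1.932, 0.0]
ft_force: [0.2, -0.2, 0.8]
gripper_width: -0.006
grasp_force: 0.0
```

Call:
apply_moves([
  [[0.008,0,0],[0,0,0]],
  [[0.008,0,0],[0,0,0]],
  [[0.008,0,0],[0,0,0]],
])

```text
time_s: 4.6
position: [488.3, -159.2, 18.9]
tcp_rot: [-2.477, -1.931, 0.0]
ft_force: [-0.4, 0.3, 0.2]
gripper_width: -0.003
grasp_force: 0.0
```

```bash
python3 - <<'E'
from h import *
snap('wrist','w2')
for n in ['tray_end','mouth']:
    print(n,[(np.round(d['at'],1).tolist(),round(d['score'],2)) for d in spotter.mark_of('wrist',n)[:3]])
s=monitor.observe();print(s['position'],s['ft_force'])
E
```

```text
tray_end []
mouth []
[ 488.33089752 -159.34241359   18.97028117] [ 0.21388992 -0.0222526   0.00210738]
```

View pics/w2.png

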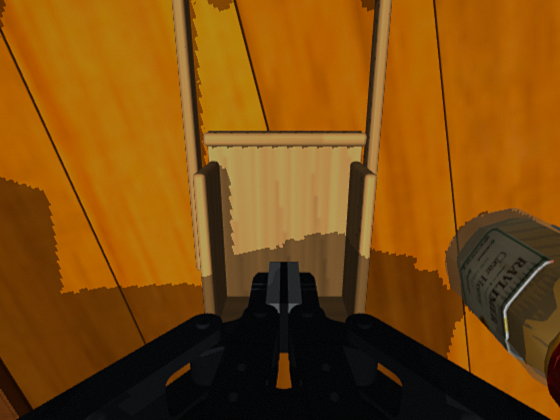

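```bash
cat >> h.py <<'E'
Q=[544.44,67.83,-0.2454]
def rack(p):
    c,s=np.cos(Q[2]),np.sin(Q[2]); d=np.array(p[:2])-Q[:2]; return np.round([c*d[0]+s*d[1],-s*d[0]+c*d[1]],1)
def back(c,uv,z):
    m=eyes.camera_model(c); T=np.array(m['world_from_camera'])
    d=T[:3,:3]@np.array([(uv[0]-m['cx'])/m['fx'],-(uv[1]-m['cy'])/m['fy'],-1]); o=T[:3,3]
    return o+d*(z-o[2])/d[2]
def fwd(c,p):
    m=eyes.camera_model(c); q=np.linalg.inv(np.array(m['world_from_camera']))@np.r_[p,1]
    return m['cx']-m['fx']*q[0]/q[2], m['cy']+m['fy']*q[1]/q[2]
def r2w(x,y,z):
    c,s=np.cos(Q[2]),np.sin(Q[2]); return np.array([Q[0]+c*x-s*y,Q[1]+s*x+c*y,z])
E
python3 - <<'E'
from h import *
print({k:v for k,v in eyes.camera_model('wrist').items() if k!='world_from_camera'})
for n,uv,z in [('lip',(285,131),15),('wallend L',(209,163),40),('wallend R',(360,165),40),('inner bottom',(245,297),5)]: print(n,rack(back('wrist',uv,z)))
s=monitor.observe();print(rack(s['position']),fwd('wrist',s['position']))
for n in ['tray','tray_end']:
    snap('scene','s1'); print(n,[(np.round(d['at'],1).tolist(),rack(d['at']),round(d['score'],2)) for d in spotter.mark_of('scene',n)[:3]])
cv2.imwrite('pics/s1c.png',cv2.resize(cv2.imread('pics/s1.png')[150:300,220:420],(800,600)))
E
```

```text
{'fx': 334.76242731666554, 'fy': 334.76242731666554, 'cx': 283.3865430420461, 'cy': 212.07995490543595}
lip [   1.6 -168.4]
wallend L [ -32.6 -180.4]
wallend R [  35.3 -181.3]
inner bottom [ -23.5 -271.9]
[   0.8 -234. ] (np.float64(283.2579765360187), np.float64(251.8577875176777))
tray [([491.6, -146.9, 1.3], array([   0.9, -221.1]), 0.78)]
tray_end [([480.0, -200.2, 41.2], array([   2.6, -275.7]), 0.83), ([681.9, 97.4, -0.7], array([126.2,  62.1]), 0.22)]
```

View pics/s1c.png

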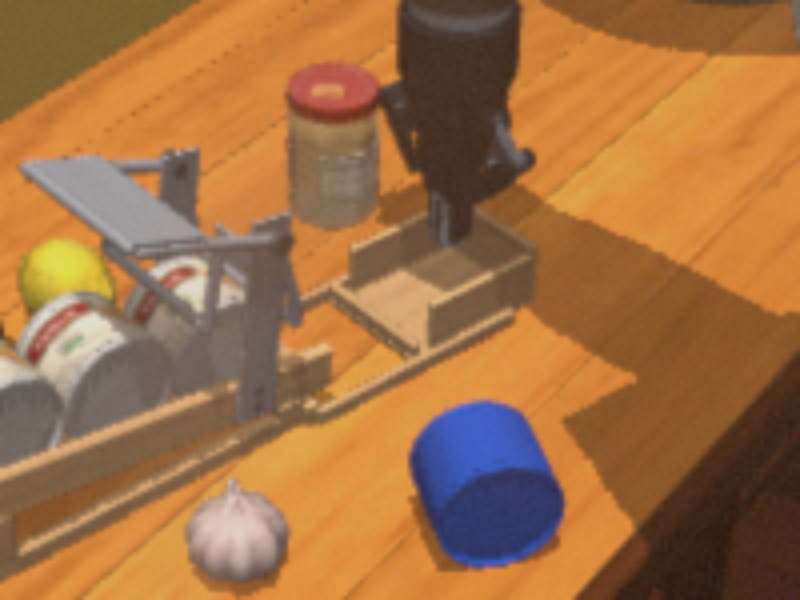

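```bash
python3 - <<'E'
from h import *
s=monitor.observe();p=s['position'];print(p,s['qpos'])
for z in [0,19,40,50,60,70]: print(z,np.round(fwd('scene',[p[0],p[1],z]),1),np.round(fwd('top',[p[0],p[1],z]),1))
print('tray_end corners px',[np.round(fwd('scene',r2w(x,-276,46)),1) for x in(-42,42)],[np.round(fwd('scene',r2w(x,-168,40)),1) for x in(-42,42)])
E
```

```text
[ 488.22384    -159.94261901   19.02336059] [-3.16503801e-01  4.26358237e-01 -2.52111712e-01  8.92308056e-01
 -1.22699162e-04  1.50114201e+00]
0 [330.6 223.3] [342.7 230.8]
19 [330.9 217.5] [343.6 230.1]
40 [331.2 211.1] [344.7 229.3]
50 [331.4 208. ] [345.2 228.9]
60 [331.5 204.9] [345.8 228.5]
70 [331.7 201.7] [346.3 228. ]
tray_end corners px [array([354.2, 210.8]), array([332.4, 196.8])] [array([323. , 228.5]), array([301.7, 213.3])]
```

```bash
python3 - <<'E'
from h import *
s=monitor.observe();p=s['position'];M=R.from_rotvec(s['tcp_rot']).as_matrix()
T=np.array(eyes.camera_model('wrist')['world_from_camera']);print('cam in tool',(M.T@(T[:3,3]-p)).round(1), (M.T@-T[:3,2]).round(3))
for b in [0,10,20,30,40]:
  for dx in [-11,0,11]: print(b,dx,np.round(fwd('wrist',p+M@[dx,0,-b]),0), end=' ')
  print()
cv2.imwrite('pics/s1d.png',cv2.resize(cv2.imread('pics/s1.png')[180:240,290:370],(800,600),interpolation=cv2.INTER_CUBIC))
E
```

```text
cam in tool [ 7.980e+01  1.000e-01 -1.708e+02] [-0.313 -0.     0.95 ]
0 -11 [283. 269.] 0 0 [283. 252.] 0 11 [283. 234.] 
10 -11 [283. 278.] 10 0 [283. 260.] 10 11 [283. 241.] 
20 -11 [283. 288.] 20 0 [283. 269.] 20 11 [283. 249.] 
30 -11 [283. 299.] 30 0 [283. 279.] 30 11 [283. 258.] 
40 -11 [283. 311.] 40 0 [283. 290.] 40 11 [283. 268.]
```

View pics/s1d.png

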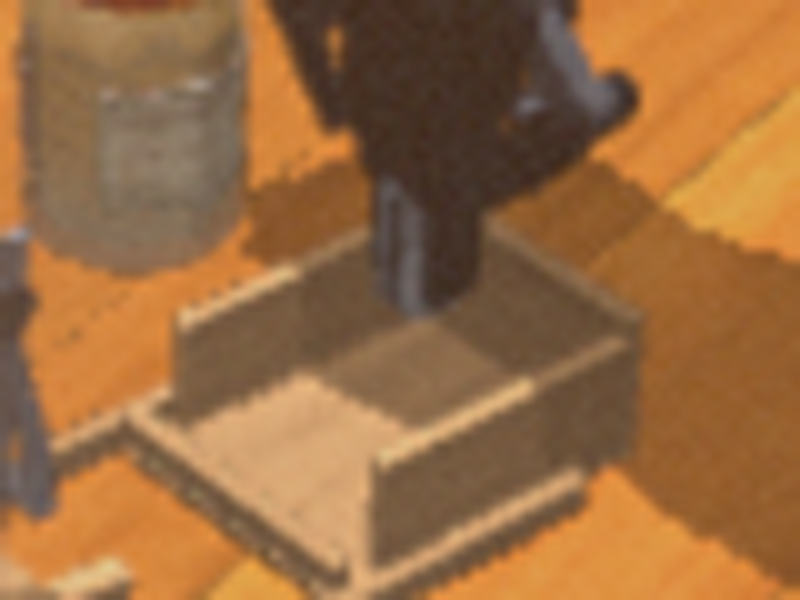

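The scene crop shows the fingertips inside the tray, at about scene pixel (331,211), with the tray unmoved. They passed over the end wall, so the real tips sit roughly 25 mm above the reported TCP. I'll lift, back off, and go lower while watching the force.

Call:
apply_moves([
  [[0,0,-0.05],[0,0,0]],
  [[0,0,-0.03],[0,0,0]],
  [[-0.052,0,0],[0,0,0]],
  [[-0.052,0,0],[0,0,0]],
  [[0,0,0],[0,0,0]],
])

```text
time_s: 5.45
position: [468.6, -239.4, 79.5]
tcp_rot: [2.481, 1.923, -0.001]
ft_force: [-0.2, 0.4, 0.4]
gripper_width: 0.001
grasp_force: 0.0
```

Call:
apply_moves([
  [[0,0,0.04],[0,0,0]],
  [[0,0,0.038],[0,0,0]],
  [[0,0,0.008],[0,0,0]],
  [[0,0,0.008],[0,0,0]],
  [[0,0,0],[0,0,0]],
])

```text
time_s: 5.95
position: [469.4, -235.2, 8.6]
tcp_rot: [-2.477, -1.932, 0.0]
ft_force: [0.1, -0.0, 0.3]
gripper_width: 0.005
grasp_force: 0.0
```

Call:
apply_moves([
  [[0,0,0.005],[0,0,0]],
  [[0,0,0.005],[0,0,0]],
  [[0,0,0],[0,0,0]],
])

```text
time_s: 6.25
position: [469.4, -235.3, 1.2]
tcp_rot: [2.477, 1.932, 0.0]
ft_force: [0.0, 0.1, -0.9]
gripper_width: -0.002
grasp_force: 0.0
```

Call:
apply_moves([
  [[0,0,0.005],[0,0,0]],
  [[0,0,0],[0,0,0]],
])

```text
time_s: 6.45
position: [469.0, -235.2, -3.0]
tcp_rot: [-2.477, -1.931, 0.0]
ft_force: [0.1, 0.6, 0.1]
gripper_width: 0.004
grasp_force: 0.0
```

```bash
python3 - <<'E'
from h import *
snap('scene','s2');snap('wrist','w3')
p=monitor.observe()['position'];print(p,rack(p))
for z in [-5,5,15,25,35]: print(z,np.round(fwd('scene',[p[0],p[1],z]),1))
a=cv2.resize(cv2.imread('pics/s2.png')[180:240,310:410],(500,300),interpolation=cv2.INTER_CUBIC)
b=cv2.imread('pics/w3.png')[100:400,150:420]
cv2.imwrite('pics/c2.png',np.hstack([a,b]))
E
```

```text
[ 469.16326495 -235.32002915   -2.75691145] [   0.6 -312.4]
-5 [351.6 214.1]
5 [351.9 211.1]
15 [352.1 208.1]
25 [352.3 205.1]
35 [352.5 202.1]
```

View pics/c2.png

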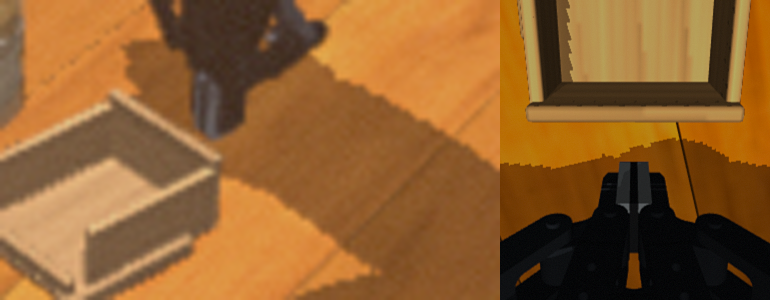

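The tips now sit outside the end wall at about scene pixel (352,207), which puts them roughly 17–25 mm up. I'll go a little lower, then push and watch the force.

Call:
apply_moves([
  [[0,0,0.004],[0,0,0]],
  [[0,0,0.004],[0,0,0]],
  [[0.014,0,0],[0,0,0]],
  [[0.014,0,0],[0,0,0]],
])

```text
time_s: 6.95
position: [474.3, -214.2, -9.0]
tcp_rot: [-2.478, -1.93, -0.0]
ft_force: [0.3, 0.3, -1.1]
gripper_width: -0.0
grasp_force: 0.0
```

Call:
apply_moves([
  [[0.008,0,0],[0,0,0]],
  [[0.008,0,0],[0,0,0]],
  [[0.008,0,0],[0,0,0]],
  [[0.008,0,0],[0,0,0]],
])

```text
time_s: 7.35
position: [480.2, -191.3, -8.8]
tcp_rot: [2.478, 1.931, -0.001]
ft_force: [-0.2, -1.6, -0.7]
gripper_width: 0.002
grasp_force: 1.0
```

Call:
apply_moves([
  [[0.01,0,0],[0,0,0]],
  [[0.01,0,0],[0,0,0]],
  [[0.01,0,0],[0,0,0]],
  [[0.01,0,0],[0,0,0]],
  [[0.01,0,0],[0,0,0]],
])

```text
time_s: 7.85
position: [489.5, -154.7, -8.7]
tcp_rot: [-2.478, -1.932, 0.0]
ft_force: [0.4, -1.9, -0.8]
gripper_width: -0.001
grasp_force: 0.9
```

Call:
apply_moves([
  [[0.006,0,0],[0,0,0]],
  [[0.006,0,0],[0,0,0]],
  [[0.006,0,0],[0,0,0]],
])

```text
time_s: 8.15
position: [492.7, -141.9, -8.7]
tcp_rot: [2.478, 1.932, -0.0]
ft_force: [-0.3, -1.1, -1.6]
gripper_width: 0.002
grasp_force: 1.0
```

Call:
apply_moves([
  [[0.004,0,0],[0,0,0]],
  [[0.004,0,0],[0,0,0]],
])

```text
time_s: 8.35
position: [494.1, -136.3, -8.7]
tcp_rot: [2.478, 1.931, -0.0]
ft_force: [-0.8, -0.9, -1.6]
gripper_width: -0.002
grasp_force: 1.0
```

Call:
apply_moves([
  [[0.004,0,0],[0,0,0]],
  [[0.003,0,0],[0,0,0]],
])

```text
time_s: 8.55
position: [495.4, -131.4, -8.7]
tcp_rot: [2.477, 1.931, -0.001]
ft_force: [-0.6, -8.3, -1.1]
gripper_width: -0.0
grasp_force: 4.4
```

Call:
apply_moves([
  [[0.003,0,0],[0,0,0]],
  [[0.002,0,0],[0,0,0]],
])

```text
time_s: 8.75
position: [495.5, -131.6, -8.4]
tcp_rot: [2.475, 1.925, -0.011]
ft_force: [-3.7, -15.5, 1.5]
gripper_width: 0.001
grasp_force: 8.0
```

The tray stopped against a rising force at TCP rack y of about -205, as predicted. Now I back off and rise.

Call:
apply_moves([
  [[-0.02,0,0],[0,0,0]],
  [[-0.04,0,0],[0,0,0]],
  [[0,0,-0.06],[0,0,0]],
  [[0,0,-0.06],[0,0,0]],
  [[0,0,-0.06],[0,0,0]],
])

```text
time_s: 9.25
position: [485.0, -171.2, 127.7]
tcp_rot: [-2.477, -1.93, -0.002]
ft_force: [1.9, 0.0, -0.5]
gripper_width: 0.003
grasp_force: 0.0
```

Call:
apply_moves([
  [[0,0,-0.06],[0,0,0]],
  [[0,0,-0.06],[0,0,0]],
  [[0,0,0],[0,0,0]],
])

```text
time_s: 9.55
position: [489.4, -172.4, 223.8]
tcp_rot: [2.469, 1.925, 0.014]
ft_force: [1.8, 0.3, -0.5]
gripper_width: -0.004
grasp_force: 0.0
```

```bash
python3 - <<'E'
from h import *
p=monitor.observe()['position'];print(p,rack(p))
for c in ['scene','top','wrist']:
  snap(c,c+'3')
  for n in ['tray','tray_end','paddle','mouth','tin_1_mid']:
    print(c,n,[(np.round(d['at'],1).tolist(),rack(d['at']),round(d['score'],2)) for d in spotter.mark_of(c,n)[:2]])
E
```

```text
[ 489.43692063 -172.39107065  223.78932487] [   5.  -246.4]
scene tray [([510.5, -67.3, 0.5], array([-1.000e-01, -1.393e+02]), 0.91), ([531.9, 11.9, 151.5], array([  1.4, -57.3]), 0.71)]
scene tray_end [([497.3, -121.6, 39.7], array([   0.3, -195.2]), 0.72)]
scene paddle [([550.2, 83.4, 186.9], array([ 1.8, 16.5]), 0.86)]
scene mouth [([521.8, -27.7, 21.9], array([  1.2, -98.2]), 0.96)]
scene tin_1_mid [([534.1, 35.9, 68.6], array([ -2.3, -33.5]), 0.96), ([350.4, 304.7, 35.7], array([-245.8,  182.6]), 0.8)]
top tray [([510.7, -70.1, -1.7], array([   0.8, -142. ]), 0.68)]
top tray_end [([500.9, -118.2, 43.8], array([   3., -191.]), 0.79)]
top paddle [([550.8, 91.3, 188.0], array([ 0.5, 24.3]), 0.62)]
top mouth [([517.0, -31.4, 25.0], array([  -2.5, -102.9]), 0.88)]
top tin_1_mid [([352.4, 299.5, 34.5], array([-242.6,  178.1]), 0.96), ([539.7, 40.1, 69.7], array([  2.1, -28.1]), 0.72)]
wrist tray [([510.7, -66.6, 0.7], array([-1.000e-01, -1.386e+02]), 0.85)]
wrist tray_end [([502.4, -119.8, 49.2], array([   4.8, -192.2]), 0.68)]
wrist paddle []
wrist mouth [([520.2, -30.7, 27.3], array([   0.4, -101.5]), 0.86)]
wrist tin_1_mid [([345.5, 15.5, 39.6], array([-180.3,  -99.1]), 0.87)]
```

View pics/wrist3.png

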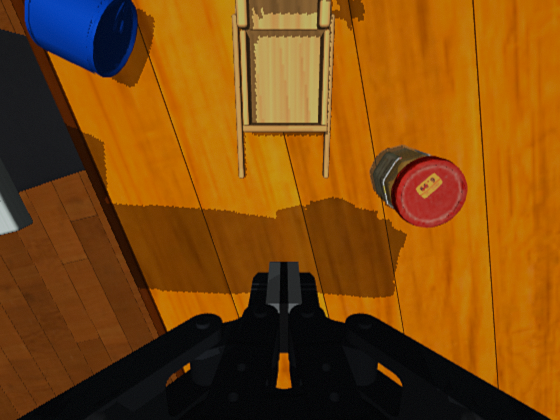

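The picture shows the tray home under the mouth: outer wall at about row 128, runner ends out to row 177, and fit y = -140. Now over to the paddle.

Call:
apply_moves([
  [[0.0595,-0.001,0],[0,0,0]],
  [[0.0595,-0.001,0],[0,0,0]],
  [[0.0595,-0.001,0],[0,0,0]],
  [[0.0595,-0.001,0],[0,0,0]],
  [[0.0595,-0.001,0],[0,0,0]],
])

```text
time_s: 10.95
position: [536.4, 47.6, 216.5]
tcp_rot: [2.478, 1.931, 0.001]
ft_force: [0.6, -1.5, 1.2]
gripper_width: 0.003
grasp_force: 0.0
```

Call:
apply_moves([
  [[0.0595,-0.001,0],[0,0,0]],
  [[0,0,0],[0,0,0]],
  [[0,0,0],[0,0,0]],
])

```text
time_s: 11.25
position: [546.2, 90.4, 216.0]
tcp_rot: [2.475, 1.935, -0.001]
ft_force: [-0.6, -0.1, -0.2]
gripper_width: 0.001
grasp_force: 0.0
```

```bash
python3 - <<'E'
from h import *
s=monitor.observe();p=s['position'];print(p,rack(p),s['tcp_rot'],s['ft_force'])
for c in ['scene','wrist']:
  snap(c,c+'4')
  for n in ['paddle','pivot']:
    print(c,n,[(np.round(d['at'],1).tolist(),rack(d['at']),round(d['score'],2)) for d in spotter.mark_of(c,n)[:2]])
a=cv2.resize(cv2.imread('pics/scene4.png')[110:290,160:340],(400,400),interpolation=cv2.INTER_CUBIC)
b=cv2.resize(cv2.imread('pics/wrist4.png'),(400,300));b=np.vstack([b,np.zeros((100,400,3),np.uint8)])
cv2.imwrite('pics/c4.png',np.hstack([a,b]))
E
```

```text
[546.16940401  90.42496853 215.98397307] [-3.8 22.3] [ 2.47502876e+00  1.93472236e+00 -1.17359410e-03] [-0.58212006 -0.07614703 -0.17352075]
scene paddle [([547.8, 89.2, 188.8], array([-1.9, 21.5]), 0.81)]
scene pivot [([534.0, 17.5, 152.6], array([  2.1, -51.4]), 0.56)]
wrist paddle [([549.7, 88.8, 190.4], array([ 0. , 21.6]), 0.92)]
wrist pivot []
```

View pics/c4.png

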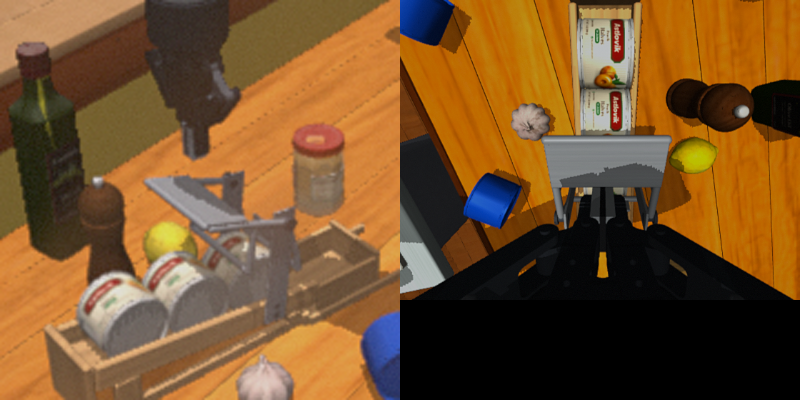

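The tool is above the paddle plate, with its tips at about crop pixel (197,155) and the three tins still behind the gate. I'll go down to near contact.

Call:
apply_moves([
  [[0,0.0025,0.02],[0,0,0]],
  [[0,0.0025,0.02],[0,0,0]],
  [[0,0,0.01],[0,0,0]],
  [[0,0,0.005],[0,0,0]],
  [[0,0,0],[0,0,0]],
])

```text
time_s: 12.05
position: [549.6, 88.1, 174.8]
tcp_rot: [-2.478, -1.93, 0.001]
ft_force: [-0.2, -0.2, -0.0]
gripper_width: -0.0
grasp_force: 0.0
```

Call:
apply_moves([
  [[0,0,0.004],[0,0,0]],
  [[0,0,0.004],[0,0,0]],
  [[0,0,0.004],[0,0,0]],
])

```text
time_s: 12.35
position: [550.2, 88.6, 166.3]
tcp_rot: [2.477, 1.931, 0.001]
ft_force: [-0.0, 0.4, 2.7]
gripper_width: 0.001
grasp_force: 1.7
```

Contact is at TCP z of about 166. I press steadily, roughly 4 mm per row and slightly uphill.

Call:
apply_moves([
  [[0.0005,0,0.005],[0,0,0]],
  [[0.0008,0,0.005],[0,0,0]],
  [[0.0008,0,0.005],[0,0,0]],
  [[0.0008,0,0.005],[0,0,0]],
  [[0.0008,0,0.005],[0,0,0]],
])

```text
time_s: 12.85
position: [551.8, 92.8, 148.5]
tcp_rot: [-2.476, -1.933, -0.007]
ft_force: [-0.2, 4.0, 5.2]
gripper_width: 0.002
grasp_force: 2.7
```

Call:
apply_moves([
  [[0.0008,0,0.005],[0,0,0]],
  [[0.0008,0,0.005],[0,0,0]],
  [[0.0008,0,0.005],[0,0,0]],
  [[0.0008,0,0.005],[0,0,0]],
  [[0.0008,0,0.005],[0,0,0]],
])

```text
time_s: 13.35
position: [552.4, 95.1, 130.0]
tcp_rot: [2.476, 1.932, 0.006]
ft_force: [-1.1, 0.8, 6.5]
gripper_width: -0.006
grasp_force: 3.6
```

Call:
apply_moves([
  [[0.0008,0,0.004],[0,0,0]],
  [[0,0,0.002],[0,0,0]],
])

```text
time_s: 13.55
position: [552.4, 95.1, 125.2]
tcp_rot: [2.476, 1.931, 0.004]
ft_force: [-0.6, 0.6, 8.6]
gripper_width: -0.004
grasp_force: 3.6
```

Call:
apply_moves([
  [[0,0,0.003],[0,0,0]],
  [[0,0,0.002],[0,0,0]],
])

```text
time_s: 13.75
position: [552.4, 94.9, 121.7]
tcp_rot: [2.476, 1.931, 0.004]
ft_force: [-2.8, 0.4, 12.5]
gripper_width: 0.0
grasp_force: 6.5
```

Call:
apply_moves([
  [[0,0,0.002],[0,0,0]],
  [[0,0,0],[0,0,0]],
])

```text
time_s: 13.95
position: [552.5, 94.9, 121.7]
tcp_rot: [2.476, 1.93, 0.005]
ft_force: [-4.0, -0.0, 14.4]
gripper_width: -0.004
grasp_force: 6.7
```

On the stop: z no longer changes while the force rises. I hold and check the tin.

Call:
apply_moves([
  [[0,0,0.001],[0,0,0]],
  [[0,0,0],[0,0,0]],
  [[0,0,0],[0,0,0]],
  [[0,0,0],[0,0,0]],
  [[0,0,0],[0,0,0]],
])

```text
time_s: 14.45
position: [552.5, 94.9, 121.6]
tcp_rot: [2.476, 1.93, 0.006]
ft_force: [-5.8, -0.2, 16.0]
gripper_width: 0.001
grasp_force: 8.1
```

Call:
apply_moves([
  [[0,0,0],[0,0,0]],
  [[0,0,0],[0,0,0]],
  [[0,0,0],[0,0,0]],
  [[0,0,0],[0,0,0]],
  [[0,0,0],[0,0,0]],
])

```text
time_s: 14.95
position: [552.5, 94.9, 121.6]
tcp_rot: [2.476, 1.93, 0.006]
ft_force: [-5.2, -0.1, 16.9]
gripper_width: -0.004
grasp_force: 8.1
```

```bash
python3 - <<'E'
from h import *
for i in range(2):
  for c in ['scene','top']:
    snap(c,c+f'5{i}')
    print(c,[(np.round(d['at'],1).tolist(),rack(d['at']),round(d['score'],2)) for d in spotter.mark_of(c,'tin_1_mid')[:5]])
a=cv2.resize(cv2.imread('pics/scene51.png')[130:310,160:370],(800,600),interpolation=cv2.INTER_CUBIC)
cv2.imwrite('pics/c5.png',a)
E
```

```text
scene [([351.0, 304.0, 37.1], array([-245. ,  182.1]), 0.93), ([506.4, -65.7, 41.6], array([  -4.5, -138.8]), 0.88), ([342.0, 15.0, 34.8], array([-183.5, -100.4]), 0.88)]
top [([510.1, -62.7, 42.1], array([  -1.6, -135. ]), 0.87), ([351.9, 303.7, 35.1], array([-244.1,  182. ]), 0.85)]
scene [([508.3, -62.3, 46.0], array([  -3.4, -135. ]), 0.84), ([348.6, 303.0, 34.8], array([-247.1,  180.5]), 0.84), ([345.3, 12.6, 32.5], array([-179.8, -102. ]), 0.83), ([495.2, -119.6, 42.2], array([  -2.2, -193.8]), 0.24)]
top [([511.9, -61.7, 43.7], array([-1.000e-01, -1.336e+02]), 0.73), ([351.8, 303.3, 32.1], array([-244.1,  181.6]), 0.58)]
```

View pics/c5.png

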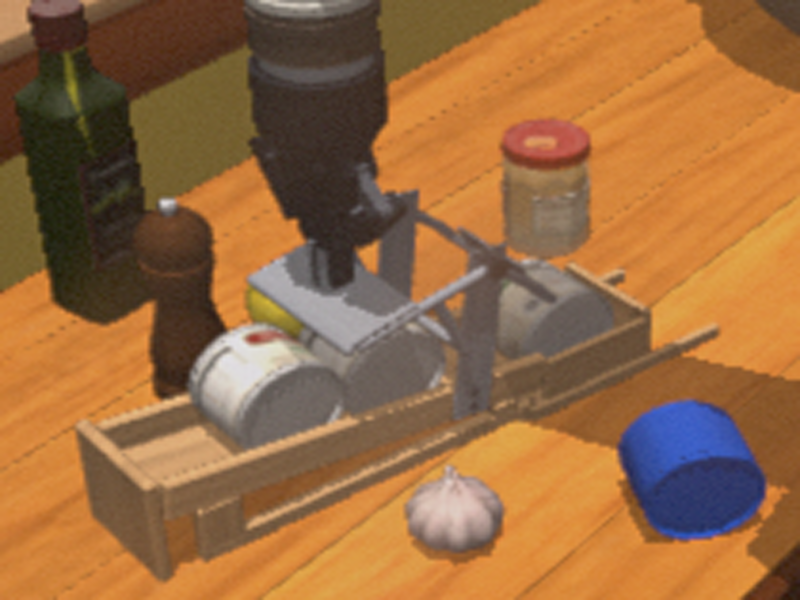

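The first tin lies in the tray (crop pixel about (560,305); measured at rack y of about -135, z 43), and the others are held under the pressed paddle. I let the lever rise gently.

Call:
apply_moves([
  [[0,0,-0.005],[0,0,0]],
  [[0,0,-0.005],[0,0,0]],
  [[-0.0008,0,-0.005],[0,0,0]],
  [[-0.0008,0,-0.005],[0,0,0]],
  [[-0.0008,0,-0.005],[0,0,0]],
])

```text
time_s: 15.85
position: [552.2, 94.5, 138.2]
tcp_rot: [-2.476, -1.932, -0.007]
ft_force: [0.3, 5.1, 7.0]
gripper_width: 0.007
grasp_force: 3.8
```

Call:
apply_moves([
  [[-0.0008,0,-0.005],[0,0,0]],
  [[-0.0008,0,-0.005],[0,0,0]],
  [[-0.0008,0,-0.005],[0,0,0]],
  [[-0.0008,0,-0.005],[0,0,0]],
  [[-0.0008,0,-0.005],[0,0,0]],
])

```text
time_s: 16.35
position: [550.9, 90.0, 156.2]
tcp_rot: [2.477, 1.931, 0.001]
ft_force: [2.3, 0.0, 3.9]
gripper_width: 0.002
grasp_force: 2.2
```

Call:
apply_moves([
  [[-0.0008,0,-0.005],[0,0,0]],
  [[-0.0008,0,-0.005],[0,0,0]],
  [[0,0,-0.005],[0,0,0]],
  [[0,0,-0.005],[0,0,0]],
  [[0,0,-0.01],[0,0,0]],
])

```text
time_s: 16.85
position: [548.6, 89.0, 176.9]
tcp_rot: [-2.475, -1.93, 0.005]
ft_force: [-0.2, 0.6, 0.4]
gripper_width: -0.004
grasp_force: 0.0
```

Call:
apply_moves([
  [[0,0,-0.04],[0,0,0]],
  [[0,0,-0.06],[0,0,0]],
  [[0,0,-0.06],[0,0,0]],
  [[0,0,0],[0,0,0]],
  [[0,0,0],[0,0,0]],
])

```text
time_s: 17.35
position: [550.5, 89.3, 299.3]
tcp_rot: [2.477, 1.931, 0.004]
ft_force: [-0.7, -0.0, -0.9]
gripper_width: 0.001
grasp_force: 0.0
```

```bash
python3 - <<'E'
from h import *
for c in ['scene','top']:
  snap(c,c+'6')
  for n in ['tin_1_mid','paddle','gate','tray','garlic_1','lemon_1','jam_jar','pepper_mill']:
    print(c,n,[(np.round(d['at']).astype(int).tolist(),rack(d['at']),round(d['score'],2)) for d in spotter.mark_of(c,n)[:5]])
a=cv2.resize(cv2.imread('pics/scene6.png')[130:310,160:370],(800,600),interpolation=cv2.INTER_CUBIC)
cv2.imwrite('pics/c6.png',a)
E
```

```text
scene tin_1_mid [([349, 305, 33], array([-247.4,  182.7]), 0.93), ([347, 17, 33], array([-179. ,  -97.2]), 0.76), ([544, 69, -1], array([-0.8,  1.4]), 0.21)]
scene paddle [([549, 88, 185], array([-0. , 20.6]), 0.77), ([536, 35, 71], array([ -0.1, -33.9]), 0.36)]
scene gate [([525, 5, 88], array([ -3.2, -65.6]), 0.67), ([510, -64, 43], array([  -1.1, -136.3]), 0.65)]
scene tray [([510, -66, 2], array([  -1. , -138.1]), 0.69)]
scene garlic_1 [([442, 129, 6], array([-114.6,   34.8]), 0.67)]
scene lemon_1 [([674, 10, 0], array([139.8, -24.3]), 0.62)]
scene jam_jar [([612, -202, 2], array([ 130.8, -245.6]), 0.63), ([442, 126, 4], array([-113.5,   31.6]), 0.55), ([510, -63, 43], array([  -1.5, -135. ]), 0.43)]
scene pepper_mill [([678, 102, -1], array([120.9,  65. ]), 0.94)]
top tin_1_mid [([511, -61, 44], array([  -1.5, -133.3]), 0.8), ([352, 302, 33], array([-243.4,  180.2]), 0.57)]
top paddle []
top gate [([528, 4, 90], array([ -0.6, -66. ]), 0.74)]
top tray [([511, -71, 0], array([   1.4, -143. ]), 0.56), ([484, -55, 40], array([ -28.6, -133.8]), 0.2)]
top garlic_1 [([500, -122, 44], array([   2.8, -195. ]), 0.68)]
top lemon_1 [([676, 11, 2], array([141.1, -23. ]), 0.66)]
top jam_jar [([610, -199, 4], array([ 128.6, -243. ]), 0.61)]
top pepper_mill []
```

View pics/c6.png

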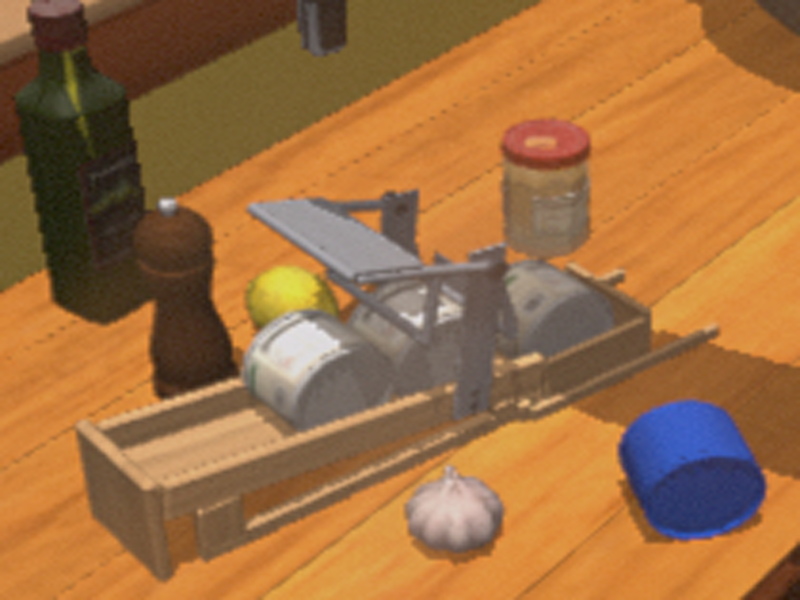

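The lever is back at rest. The first tin lies in the tray, the next has rolled down to the gate, the bystanders are unmoved, and the arm is clear.

```bash
python3 -c "
from h import *
print(r.job_done())"
```

```text
the job is handed in; nothing more can be done
None
```

The job is handed in: the tray is fully home with the first tin in it, the lever is back up with the next tin stopped at the gate, and the arm is clear at about 17 s; on the first approach the fingertips passed over the tray's end wall into the empty tray, but the tray did not move.

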